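# Start the hold-down bolt in the equipment drawer

## Robot

A 6-joint arm with a two-finger parallel gripper is mounted at the origin on the work surface. World frame = base frame: x ahead of the robot, y to its left, z up, the work surface at z = 0. Lengths are in m, angles in rad, forces in N, time in s.
With the tool pointing down it reaches from about 0.3 to 0.75 m from the base axis. Payload 8.5 kg.
Tool frame: the origin (TCP) lies on the mounting face of the last link; the fingertips stand 166 mm ahead of it and the grasp point (between the pads) lies 147 mm ahead of it; z points along the fingers, y is the line along which they close (so a half turn about z gives the same grasp; the last joint's range is limited). The gripper opens to 88 mm and grips with 3 to 60 N. Pads are 18 mm wide; open, the fingers measure 123 mm over their backs; the gripper's body (75 mm by 187 mm) begins 45 mm behind the grasp point.
Start: joints at [-1.355, 0.381, 1.297, -0, 1.464, -0.215], TCP at [0.23, -0.5, 0.405] pointing down, gripper open.
Joint ranges: [-3.11, 3.11], [-0.89, 2.33], [0.22, 2.48], [-1.42, 4.56], [0.17, 2.85], [-2.88, 2.88]. Speed limits (rad/s): [2.39, 2.39, 3.14, 3.14, 3.14, 3.14].

## Interface

Orientations are given as a unit quaternion [w, x, y, z].
In Python, from bench import monitor, viewer, workorder gives the robot as it stands.
- The arm moves only by the tool arm_command, never from a script. Its argument "deltas" is a list of rows, each an object of numbers: "tx", "ty", "tz": the shift along the tool's x, y, z in m; "turn": the turn about the tool's z in degrees. A call has 1 to 20 rows; each row shifts and turns the commanded pose from where the row before left it, along the tool's axes as they then stand; what a row does not reach is not made up. A row lasts 1/12 s, in which the tool goes at most 41.7 mm and 7.16 degrees, less where a joint would pass 70% of its speed; a pose out of reach is approached as far as the arm can. A call with a gripper value outside its range is refused whole. "gripper" is the closure, from -1 (fully open) to 1 (shut), set as the call begins (left out, the last holds). The fingers move at their own pace and stop on an object; "grip_force" is the grip in N (left out, the last holds). Time passes only in rows, so rows that do not move let the fingers close. It gives the time, the measured TCP pose, the force, the opening and the grip force at its end, in the units of the state.
- monitor.get_state(): the state, without advancing time (a new reading comes with each control period).
- viewer.capture(name): name is "scene" or "top" or "wrist"; returns a dict with "pixels" (480x640x3 uint8, blue, green, red), "K" (3x3 intrinsics, pixels), "T" (4x4, takes a point from camera to world coordinates). Camera axes: x right, y up, looking along -z (the intrinsics and any distortion apply to the point x, -y, -z); pixel columns grow to the right and rows downward; lengths in m; the calibration is good to about 2 mm. A picture is of the moment at which its call begins. There is no depth.
- workorder.close_job(): hands the job in; it is judged then, once.
The state is a dict: "t": time; "joints": joint angles; "joint_velocities": joint speeds; "tau": joint torques, N m; "eef_pos": TCP position; "orientation": TCP orientation; "ft_force": force on the tool from outside, world axes, zero at the start; "torque": the same for the moment, N m; "width": finger opening in m; "gripper_force": force on a finger pad.
Only numpy, scipy, OpenCV 4.12 (cv2) and the standard library are available. Lean on these libraries where they do the work, as an engineer would, in place of code of your own. Each camera call takes 0.05 s, during which the arm holds its last target. There are 200 camera calls.

## Task

Pull the equipment drawer fully open by its handle. Inside, the red-headed thumb bolt stands loose on its brass threaded boss: start its thread cleanly by turning it backward (anticlockwise from above) only until it drops into the thread, then one full turn forward (clockwise). Do not turn it forward before it has dropped, leave everything else on the table where it is, and finish still holding the bolt's head still between the fingers, with the drawer open.

Things in the scene. Friction and masses are not known exactly. Their poses are not given: they have to be found in the camera images.
- case: grey metal equipment case, fixed to the table, 250 mm deep (x), 320 wide (y), 135 high, holding one slide-out drawer with a black front. Origin: middle of its front lower edge, on the table, below the shut drawer's face. x points from the front to the back, z up. The drawer slides out towards -x. A black meter box, fixed, stands on its top, 60 mm high, from 125 mm behind the front.
- drawer (a joint): how far the drawer is open, m: 0 shut, 0.18 fully open against its stop. About 3 N of friction, stays where it is left. Starts shut or up to 20 mm ajar.
- drawer_handle (a point): middle of the drawer's horizontal steel bar handle, 10 mm thick, 110 mm long between its end posts, along y of the case, 40 mm in front of the drawer face (35 mm gap for a finger), 105 mm above the table and 30 mm below the top of the case. Axes as those of the case. It moves with the drawer.
- bolt_head: red round knurled head of the thumb bolt, 36 mm diameter, 24 mm high, axis upright. Origin: its centre; its x axis is the white line on top. It can only turn and move up and down. It stands in the drawer 95 mm behind the drawer's face, its underside 28 mm above the brass boss at first and 16 mm at the end, on a 15 mm shank. Fully open, the case's front edge is 85 mm behind its axis.
- bolt_turn (a joint): rotation of the bolt, rad, counted over whole turns: grows when turned backward (anticlockwise seen from above), falls when turned forward (clockwise). Starts near 0. Light friction; it stays where it is left.
- bolt_lift (a joint): height of the bolt, m; 0 = riding on the top edge of the thread. Right-hand thread, 7 mm a turn. It starts at -0.0005 to -0.0025, not yet dropped; turned backward 0.5 to 2.3 rad (varies) it rises to the edge, then drops 7 mm by weight and spring (3 N), to -0.007 (up to 1.5 mm less if turned past the edge). Gripping fingers hold it up until they let go. One forward turn then takes it to -0.014; stop at -0.019.
- boss_mouth (a point): centre of the top face of the brass threaded boss, 30 mm diameter, 50 mm above the table, on the bolt's axis. Axes as the case's; moves with the drawer. Side blocks in the drawer, from 80 mm either side of the bolt, reach 51 mm above the table; the drawer's face, 83 mm in front of the bolt's axis, reaches 125 mm.
- mouse: black computer mouse, 100 x 60 x 30 mm, on the table beside the case. Origin: centre of its underside.
- paddle_key: brass telegraph key with red paddles, 85 x 70 x 40 mm, on the table beside the case. Origin: centre of its underside.
- mug: blue mug, 82 mm diameter, 95 mm high. Origin: centre of its underside.
- fuse_tin: round tin with green lid, 62 mm diameter, 37 mm high, on the table. Origin: centre of its underside.

How it is judged:
On the way, in this order (a step that is already met when the one before it is completed fails the run):
1. the drawer is pulled open, at least 165 of its 180 mm (value of joint drawer above 0.165 m), for 0.2 s.
2. the bolt has been turned backward and has dropped into the thread (value of joint bolt_turn above 0.35 rad and value of joint bolt_lift below -0.0046 m), for 0.15 s.
At the end, for the whole second after the job is handed in: The drawer is at least 155 mm open; the bolt, having dropped, stands one turn (about 0.6 to 1.35 turns) deeper in the thread, 11.2 to 16.4 mm below the top edge, and does not turn; the fingers hold its head between them, grasp point within 27 mm of its centre, with more than 3 N (value of joint drawer above 0.155 m and value of joint bolt_lift between -0.0164 and -0.0112 m and velocity of joint bolt_turn between -0.1 and 0.1 rad/s and contact force between the fingers and bolt_head above 3 N and distance between the grasp point and bolt_head below 0.027 m); the arm keeps its last pose, push and grip.
It fails at once if the bolt is turned forward before it has dropped (value of joint bolt_turn below -0.6 rad and value of joint bolt_lift above -0.0042 m).
It fails at once if the bolt is turned back far beyond the drop (value of joint bolt_turn above 5.6 rad).
It fails at once if something else on the table is shifted by more than 40 mm (distance of any of mouse, paddle_key, mug, fuse_tin from where it was at the start of the episode above 0.04 m).
It also fails if it takes over 72 s, if anything falls off the work surface, if the arm or the gripper's body presses on something with over 40 N, if the wrist force passes 120 N, or if a joint passes its speed limit or range.

## Working session

There is one attempt and no reset: what is moved stays moved. The work goes in short steps, Python scripts to look and compute and a tool call to move; the robot and the scene stay as the last step left them, time stands still between calls to the robot, and variables do not carry over. Pictures are saved under pics/ and viewed, at most 10 in all, crops included, and the job is handed in when it is done.

Besides the shell and the picture viewer there is one more tool, called after ">>>" as a command line: name --argument value ..., lists and objects as JSON in quotes. arm_command: Moves the arm, as the interface text tells. Its arguments: {"type":"object","properties":{"deltas":{"type":"array"},"gripper":{"type":"number"},"grip_force":{"type":"number"}},"required":["deltas"]}

```bash
mkdir -p pics
cat > h.py <<'E'
import numpy as np, cv2
from bench import monitor, viewer, workorder
def snap(n,f):
    c=viewer.capture(n); cv2.imwrite(f'pics/{f}.png',c['pixels']); np.savez(f'pics/{f}.npz',**{k:np.array(c[k]) for k in('pixels','K','T')}); return c
def ray(c,u,v):
    d=np.linalg.inv(c['K'])@[u,v,1]; d=np.array([d[0],-d[1],-d[2]]); return c['T'][:3,3],c['T'][:3,:3]@d
def onz(c,u,v,z):
    o,d=ray(c,u,v); return o+d*(z-o[2])/d[2]
def proj(c,p):
    q=np.linalg.inv(c['T'])@np.r_[p,1]; x=c['K']@[q[0],-q[1],-q[2]]; return x[:2]/x[2]
E
python3 - <<'E'
from h import *
c=snap('scene','s1');d=snap('top','t1')
print(c.keys(),c['T'],c['K'],d['T'],d['K'],monitor.get_state())
E
```

```text
dict_keys(['pixels', 'K', 'T']) [[ 0.0882258  -0.92302672  0.37448349  1.11432619]
 [ 0.99607804  0.08427656 -0.02694447 -0.03991729]
 [-0.00668972  0.37539197  0.92684201  1.4104412 ]
 [ 0.          0.          0.          1.        ]] [[507.93293082   0.         322.64492461]
 [  0.         507.93293082 236.12381202]
 [  0.           0.           1.        ]] [[ 0.00628321  0.99832033 -0.05759379  0.49569727]
 [-0.99996536  0.00658708  0.00508775  0.00604183]
 [ 0.00545858  0.05755983  0.99832714  1.66682896]
 [ 0.          0.          0.          1.        ]] [[575.55636021   0.         322.09627728]
 [  0.         575.55636021 241.76445281]
 [  0.           0.           1.        ]] {'t': 0.1, 'joints': array([-1.35531834e+00,  3.81134294e-01,  1.29814570e+00, -7.75590148e-06,
        1.46362091e+00, -2.15269328e-01]), 'joint_velocities': array([-1.46624130e-04, -3.81095160e-04, -1.14241724e-03, -4.90508387e-05,
        8.30685104e-04,  1.37223924e-03]), 'tau': array([ 3.98900709e-03, -4.38654041e+01, -2.24908322e+01,  7.14592030e-02,
        3.42689117e-02, -8.35568994e-05]), 'eef_pos': array([ 0.22965664, -0.49971528,  0.40420958]), 'orientation': array([-6.54126181e-04,  9.76896309e-01,  2.13712830e-01, -3.92367243e-06]), 'ft_force': array([-0.3821693 ,  0.19584532, -0.22743281]), 'torque': array([0.01691506, 0.00696105, 0.01094005]), 'gripper_force': 0.0, 'width': 0.08813301060774754}
```

View pics/t1.png

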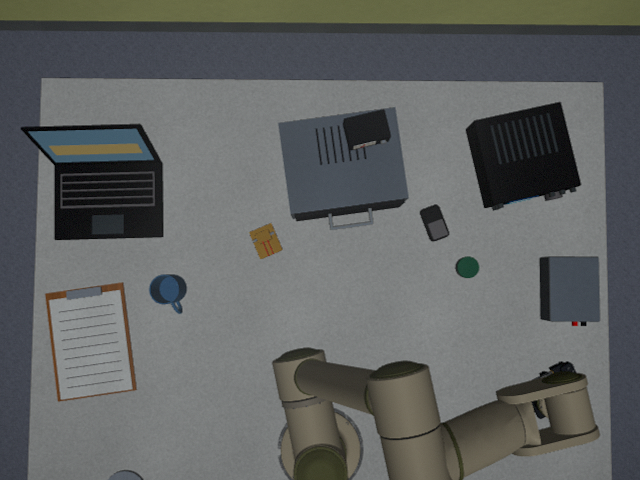

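View pics/s1.png

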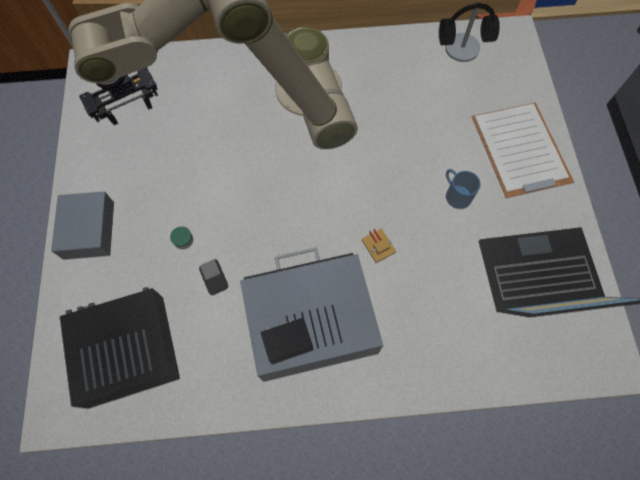

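The top view shows the case with its front edge at about (293,216)–(408,199) and the handle bar at (331,227)–(372,221). The mouse is at (434,222), the key at (266,241), the tin at (467,267) and the mug at (168,290). The scene view agrees, with the bar at (277,258)–(317,250).

Run:
```python
from h import *
a=dict(np.load('pics/t1.npz'));b=dict(np.load('pics/s1.npz'))
ia=cv2.resize(a['pixels'][180:260,260:460],None,fx=4,fy=4,interpolation=cv2.INTER_CUBIC)
ib=cv2.resize(b['pixels'][220:290,230:370],None,fx=4,fy=4,interpolation=cv2.INTER_CUBIC)
o=np.zeros((600,800,3),np.uint8);o[:320]=ia;o[320:600,:560]=ib
cv2.imwrite('pics/z1.png',np.clip(o*1.4,0,255).astype(np.uint8))
for c,P in((a,[(292,214,.135),(407,198,.135),(279,123,.135),(395,107,.135),(331,227,.105),(372,221,.105),(434,222,.015),(266,241,.01),(467,267,.037)]),(b,[(243,277,.135),(357,255,.135),(277,258,.105),(317,250,.105)])):
  for u,v,z in P: print(u,v,onz(c,u,v,z).round(4))
```

```text
292 214 [0.6579 0.0791 0.135 ]
407 198 [ 0.703  -0.2286  0.135 ]
279 123 [0.9041 0.1165 0.135 ]
395 107 [ 0.9504 -0.1966  0.135 ]
331 227 [ 0.6262 -0.0259  0.105 ]
372 221 [ 0.6434 -0.1376  0.105 ]
434 222 [ 0.6502 -0.3247  0.015 ]
266 241 [0.5924 0.1593 0.01  ]
467 267 [ 0.5208 -0.4133  0.037 ]
243 277 [ 0.6954 -0.2214  0.135 ]
357 255 [0.6614 0.0836 0.135 ]
277 258 [ 0.6397 -0.1316  0.105 ]
317 250 [ 0.6264 -0.021   0.105 ]
```

View pics/z1.png

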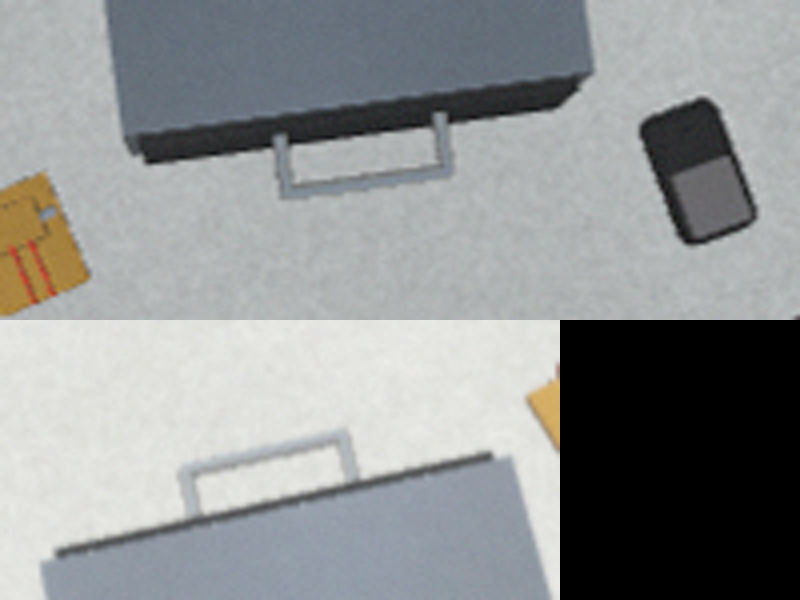

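The bar ends in the top view are at (332,227.5) and (371.7,223.3). In the scene view they are at (276.5,257.5) and (316.3,248.3). Next I fit the case pose to these points.

```bash
cat >> h.py <<'E'
from scipy.spatial.transform import Rotation as Ro
def rel(target,yaw_y):
    "tool-frame shift from current grasp point to target after turning tool y to yaw_y (rad); turn in deg"
    s=monitor.get_state();w,x,y,z=s['orientation'];R=Ro.from_quat([x,y,z,w]);M=R.as_matrix()
    g=s['eef_pos']+M[:,2]*.147
    cur=np.arctan2(M[1,1],M[0,1]); turn=-((np.degrees(yaw_y-cur)+180)%360-180)
    M2=M@Ro.from_euler('z',turn,degrees=True).as_matrix()
    print('grasp',g.round(4),'yaw_y',np.degrees(cur).round(2),'turn',turn.round(2),'shift mm',(M2.T@(np.array(target)-g)*1000).round(1),'z',M[:,2].round(4),'j6',s['joints'][5].round(3),'t',s['t'],'F',s['ft_force'].round(1),'w',s['width'].round(4))
E
python3 - <<'E'
from h import *
from scipy.optimize import least_squares
a=dict(np.load('pics/t1.npz'));b=dict(np.load('pics/s1.npz'))
O=[(a,290.5,214.2,(0,.16,.135)),(a,408,198,(0,-.16,.135)),(a,279,123,(.25,.16,.135)),(a,395,107,(.25,-.16,.135)),
(b,240.5,280.5,(0,-.16,.135)),(b,358,254.5,(0,.16,.135)),
(a,332,227.5,(-.04,.055,.105)),(a,371.7,223.0,(-.04,-.055,.105)),(b,276.5,257.5,(-.04,-.055,.105)),(b,316.3,248.3,(-.04,.055,.105))]
def f(p):
  r=[]
  for i,(c,u,v,q) in enumerate(O):
    cs,sn=np.cos(p[2]),np.sin(p[2]);X=q[0]-(p[3] if i>5 else 0)
    r+=list(proj(c,[p[0]+cs*X-sn*q[1],p[1]+sn*X+cs*q[1],q[2]])-[u,v])
  return np.array(r)
s=least_squares(f,[.68,-.07,.13,0],loss='soft_l1');p=s.x
print(p,np.degrees(p[2]),f(p).reshape(-1,2).round(1))
e=np.array([np.cos(p[2]),np.sin(p[2])]);h=p[:2]-e*(.04+p[3]);print('handle',h,'bolt open',p[:2]-e*.085)
rel([*h,.111],p[2])
E
```

```text
[ 0.68068963 -0.07316596  0.139497    0.01066367] 7.992589478347467 [[-0.8 -0.4]
 [ 0.1  0. ]
 [-1.3 -0.7]
 [ 0.1 -0. ]
 [-1.3 -0.4]
 [-0.5 -0.6]
 [-1.1  0.7]
 [-0.8 -0.1]
 [-0.7  0.1]
 [-1.1  0.7]]
handle [ 0.6305181  -0.08021049] bolt open [ 0.59651531 -0.08498478]Traceback (most recent call last):
  File "<stdin>", line 16, in <module>
  File "h.py", line 18, in rel
    print('grasp',g.round(4),'yaw_y',np.degrees(cur).round(2),'turn',turn.round(2),'shift mm',(M2.T@(np.array(target)-g)*1000).round(1),'z',M[:,2].round(4),'j6',s['joints'][5].round(3),'t',s['t'],'F',s['ft_force'].round(1),'w',s['width'].round(4))
                                                                                                                                                                                                                                   ^^^^^^^^^^^^^^^^
AttributeError: 'float' object has no attribute 'round'
```

```bash
sed -i "s/s\['width'\].round(4)/round(s['width'],4)/" h.py
python3 - <<'E'
from h import *
rel([.6305,-.0802,.111],.1395)
E
```

```text
grasp [ 0.2296 -0.4995  0.2572] yaw_y -65.32 turn -73.31 shift mm [359.3 455.3 146.6] z [-3.0e-04  1.3e-03 -1.0e+00] j6 -0.215 t 0.1 F [-0.4  0.2 -0.2] w 0.0881
```

>>> arm_command --deltas '[{"turn":-6.7},{"turn":-6.7},{"turn":-6.7},{"turn":-6.7},{"turn":-6.7},{"turn":-6.7},{"turn":-6.7},{"turn":-6.7},{"turn":-6.7},{"turn":-6.7},{"turn":-6.3},{"turn":0},{"turn":0}]' --gripper 0.36 --grip_force 25

```text
validation failed for argument at $.de...
```

Run:
```python
from h import *
rel([.6305,-.0802,.111],.1395)
```

```text
grasp [ 0.2296 -0.4995  0.2572] yaw_y -65.32 turn -73.31 shift mm [359.3 455.3 146.6] z [-3.0e-04  1.3e-03 -1.0e+00] j6 -0.215 t 0.1 F [-0.4  0.2 -0.2] w 0.0881
```

>>> arm_command --deltas '[{"tx":0,"ty":0,"tz":0,"turn":-6.7},{"tx":0,"ty":0,"tz":0,"turn":-6.7},{"tx":0,"ty":0,"tz":0,"turn":-6.7},{"tx":0,"ty":0,"tz":0,"turn":-6.7},{"tx":0,"ty":0,"tz":0,"turn":-6.7},{"tx":0,"ty":0,"tz":0,"turn":-6.7},{"tx":0,"ty":0,"tz":0,"turn":-6.7},{"tx":0,"ty":0,"tz":0,"turn":-6.7},{"tx":0,"ty":0,"tz":0,"turn":-6.7},{"tx":0,"ty":0,"tz":0,"turn":-6.7},{"tx":0,"ty":0,"tz":0,"turn":-6.3},{"tx":0,"ty":0,"tz":0,"turn":0}]' --gripper 0.36 --grip_force 25

```text
t: 1.1
eef_pos: [0.2297, -0.4997, 0.4044]
orientation: [-0.0, 0.655, 0.756, 0.0]
ft_force: [0.7, 0.2, 0.4]
width: 0.0283
gripper_force: 0.0
```

>>> arm_command --deltas '[{"tx":0.02,"ty":0.025,"tz":0,"turn":0},{"tx":0.02,"ty":0.025,"tz":0,"turn":0},{"tx":0.02,"ty":0.025,"tz":0,"turn":0},{"tx":0.02,"ty":0.025,"tz":0,"turn":0},{"tx":0.02,"ty":0.025,"tz":0,"turn":0},{"tx":0.02,"ty":0.025,"tz":0,"turn":0},{"tx":0.02,"ty":0.025,"tz":0,"turn":0},{"tx":0.02,"ty":0.025,"tz":0,"turn":0},{"tx":0.02,"ty":0.025,"tz":0,"turn":0},{"tx":0.02,"ty":0.025,"tz":0,"turn":0},{"tx":0.02,"ty":0.025,"tz":0,"turn":0},{"tx":0.02,"ty":0.025,"tz":0,"turn":0},{"tx":0.02,"ty":0.025,"tz":0,"turn":0},{"tx":0.02,"ty":0.025,"tz":0,"turn":0},{"tx":0.02,"ty":0.025,"tz":0,"turn":0},{"tx":0.02,"ty":0.025,"tz":0,"turn":0},{"tx":0.02,"ty":0.025,"tz":0,"turn":0},{"tx":0.019,"ty":0.025,"tz":0,"turn":0},{"tx":0,"ty":0,"tz":0,"turn":0},{"tx":0,"ty":0,"tz":0,"turn":0}]'

```text
t: 2.77
eef_pos: [0.6261, -0.0806, 0.4039]
orientation: [-0.001, 0.656, 0.754, -0.0]
ft_force: [-0.2, -1.0, 0.3]
width: 0.0284
gripper_force: 0.0
```

Run:
```python
from h import *
rel([.6305,-.0802,.111],.1395)
c=snap('wrist','w1');print(proj(c,[.6305,-.0802,.105]))
e=np.array([np.cos(.1395),np.sin(.1395)]);n=np.array([-e[1],e[0]])
for s in(-.055,.055):print(proj(c,[*(np.array([.6305,-.0802])+n*s),.105]))
```

```text
grasp [ 0.6259 -0.0806  0.2569] yaw_y 7.94 turn -0.05 shift mm [ -0.3   4.8 145.9] z [-1.2e-03  2.0e-04 -1.0e+00] j6 -0.454 t 2.7667 F [-0.2 -1.   0.3] w 0.0284
[321.37696258 224.48238988]
[321.12476142 291.2083245 ]
[321.65701436 150.38789611]
```

View pics/w1.png

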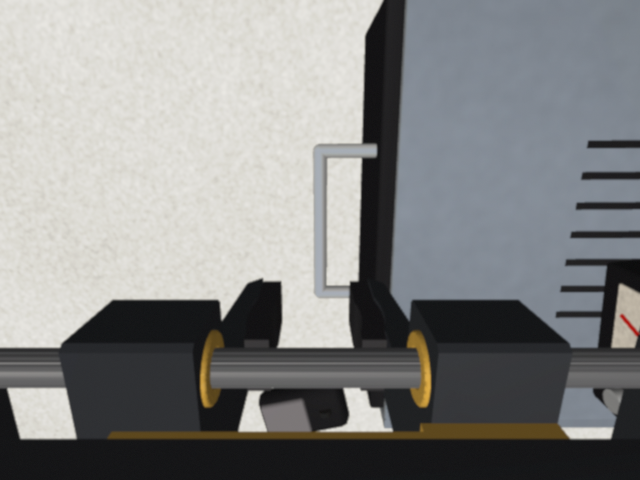

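The wrist view shows the bar at u≈320, v 150–292. That is within 1–2 px of the fitted prediction, so I descend.

>>> arm_command --deltas '[{"tx":0,"ty":0.004,"tz":0.016,"turn":0},{"tx":0,"ty":0,"tz":0.02,"turn":0},{"tx":0,"ty":0,"tz":0.02,"turn":0},{"tx":0,"ty":0,"tz":0.02,"turn":0},{"tx":0,"ty":0,"tz":0.015,"turn":0},{"tx":0,"ty":0,"tz":0.015,"turn":0},{"tx":0,"ty":0,"tz":0.015,"turn":0},{"tx":0,"ty":0,"tz":0.015,"turn":0},{"tx":0,"ty":0,"tz":0.01,"turn":0},{"tx":0,"ty":0,"tz":0,"turn":0},{"tx":0,"ty":0,"tz":0,"turn":0}]'

```text
t: 3.73
eef_pos: [0.6292, -0.0818, 0.259]
orientation: [-0.0, 0.657, 0.754, -0.0]
ft_force: [0.1, -0.6, 0.8]
width: 0.0281
gripper_force: 0.0
```

>>> arm_command --deltas '[{"tx":0,"ty":0,"tz":0,"turn":0},{"tx":0,"ty":0,"tz":0,"turn":0},{"tx":0,"ty":0,"tz":0,"turn":0},{"tx":0,"ty":0,"tz":0,"turn":0},{"tx":0,"ty":0,"tz":0,"turn":0}]' --gripper 1

```text
t: 4.15
eef_pos: [0.6294, -0.0812, 0.2596]
orientation: [0.001, 0.656, 0.755, 0.0]
ft_force: [-2.8, 0.5, 4.8]
width: 0.0089
gripper_force: 25.0
```

>>> arm_command --deltas '[{"tx":0,"ty":-0.006,"tz":0,"turn":0},{"tx":0,"ty":-0.01,"tz":0,"turn":0},{"tx":0,"ty":-0.01,"tz":0,"turn":0},{"tx":0,"ty":-0.01,"tz":0,"turn":0},{"tx":0,"ty":-0.01,"tz":0,"turn":0},{"tx":0,"ty":-0.01,"tz":0,"turn":0},{"tx":0,"ty":-0.01,"tz":0,"turn":0},{"tx":0,"ty":-0.01,"tz":0,"turn":0},{"tx":0,"ty":-0.01,"tz":0,"turn":0},{"tx":0,"ty":-0.01,"tz":0,"turn":0},{"tx":0,"ty":-0.01,"tz":0,"turn":0},{"tx":0,"ty":-0.01,"tz":0,"turn":0},{"tx":0,"ty":-0.01,"tz":0,"turn":0},{"tx":0,"ty":-0.01,"tz":0,"turn":0},{"tx":0,"ty":-0.01,"tz":0,"turn":0},{"tx":0,"ty":-0.01,"tz":0,"turn":0},{"tx":0,"ty":-0.008,"tz":0,"turn":0},{"tx":0,"ty":-0.005,"tz":0,"turn":0},{"tx":0,"ty":0,"tz":0,"turn":0},{"tx":0,"ty":0,"tz":0,"turn":0}]'

```text
t: 5.82
eef_pos: [0.4617, -0.1052, 0.2595]
orientation: [0.001, 0.656, 0.755, -0.001]
ft_force: [-2.1, -5.1, 9.4]
width: 0.0087
gripper_force: 25.0
```

Run:
```python
from h import *
rel([.5965,-.0850,.25],.1395)
```

```text
grasp [ 0.4618 -0.1055  0.1125] yaw_y 7.98 turn -0.01 shift mm [   1.3  136.3 -137.4] z [ 8.0e-04 -2.1e-03 -1.0e+00] j6 -0.613 t 5.8167 F [-2.1 -5.1  9.4] w 0.0087
```

>>> arm_command --deltas '[{"tx":0,"ty":0,"tz":0,"turn":0},{"tx":0,"ty":0,"tz":0,"turn":0},{"tx":0,"ty":0,"tz":0,"turn":0},{"tx":0,"ty":0,"tz":0,"turn":0},{"tx":0,"ty":0,"tz":-0.008,"turn":0},{"tx":0,"ty":0,"tz":-0.02,"turn":0},{"tx":0,"ty":0,"tz":-0.03,"turn":0},{"tx":0,"ty":0,"tz":-0.035,"turn":0},{"tx":0,"ty":0,"tz":-0.04,"turn":0},{"tx":0,"ty":0,"tz":0,"turn":0},{"tx":0,"ty":0,"tz":0,"turn":0}]' --gripper 0.36

```text
t: 6.73
eef_pos: [0.4618, -0.1044, 0.3938]
orientation: [0.002, 0.656, 0.755, 0.001]
ft_force: [-1.0, -0.3, -1.0]
width: 0.0284
gripper_force: 0.0
```

Run:
```python
from h import *
rel([.5960,-.0860,.25],.1395)
c=snap('wrist','w2');print(proj(c,[.596,-.086,.102]))
d=snap('top','t2');print(proj(d,[.596,-.086,.102]))
for n,i in(('w',c),('t',d)):
  h=cv2.cvtColor(i['pixels'],cv2.COLOR_BGR2HSV);m=((h[...,0]<8)|(h[...,0]>172))&(h[...,1]>120)&(h[...,2]>50)
  k,l,st,ce=cv2.connectedComponentsWithStats(m.astype(np.uint8))
  for j in range(1,k):
    if st[j,4]>15: print(n,st[j],ce[j].round(1),onz(i,*ce[j],.102).round(4))
```

```text
grasp [ 0.4624 -0.1047  0.2468] yaw_y 8.0 turn 0.01 shift mm [-1.000e-01  1.349e+02 -2.700e+00] z [ 0.004  -0.0019 -1.    ] j6 -0.613 t 6.7333 F [-1.  -0.3 -1. ] w 0.0284
[496.09259492 225.87127623]
[352.96733025 238.29425631]
w [ 460  196   60   52 2243] [488.6 221.2] [ 0.5895 -0.0833  0.102 ]
t [346 232  14  13 137] [352.8 238.3] [ 0.5961 -0.0855  0.102 ]
t [572 322   6   4  24] [574.5 323.5] [ 0.3688 -0.6868  0.102 ]
```

View pics/w2.png

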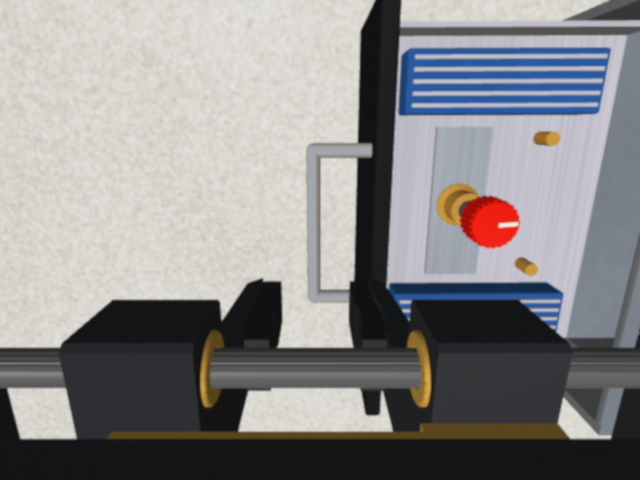

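The wrist view shows the drawer fully open and the red head at about (493,222) with its line pointing along +u. The brass boss is at (459,204). The head agrees with the predicted bolt position to about 2 mm.

>>> arm_command --deltas '[{"tx":0,"ty":0.027,"tz":0,"turn":0},{"tx":0,"ty":0.027,"tz":0,"turn":0},{"tx":0,"ty":0.027,"tz":0,"turn":0},{"tx":0,"ty":0.027,"tz":0,"turn":0},{"tx":0,"ty":0.027,"tz":0,"turn":0},{"tx":0,"ty":0,"tz":0,"turn":7},{"tx":0,"ty":0,"tz":0,"turn":7},{"tx":0,"ty":0,"tz":0,"turn":7},{"tx":0,"ty":0,"tz":0,"turn":7},{"tx":0,"ty":0,"tz":0,"turn":7},{"tx":0,"ty":0,"tz":0,"turn":7},{"tx":0,"ty":0,"tz":0,"turn":7},{"tx":0,"ty":0,"tz":0,"turn":7},{"tx":0,"ty":0,"tz":0,"turn":7},{"tx":0,"ty":0,"tz":0,"turn":7},{"tx":0,"ty":0,"tz":0,"turn":7},{"tx":0,"ty":0,"tz":0,"turn":7},{"tx":0,"ty":0,"tz":0,"turn":6},{"tx":0,"ty":0,"tz":0,"turn":0},{"tx":0,"ty":0,"tz":0,"turn":0}]' --gripper -0.4

```text
t: 8.5
eef_pos: [0.5958, -0.0859, 0.3904]
orientation: [-0.001, 0.997, 0.071, -0.001]
ft_force: [0.4, -0.4, -0.8]
width: 0.0618
gripper_force: 0.0
```

```bash
cat >> h.py <<'E'
def red(n,f,z=.102):
    c=snap(n,f);h=cv2.cvtColor(c['pixels'],cv2.COLOR_BGR2HSV);m=((h[...,0]<8)|(h[...,0]>172))&(h[...,1]>120)&(h[...,2]>50)
    k,l,st,ce=cv2.connectedComponentsWithStats(m.astype(np.uint8)); j=1+st[1:,4].argmax() if k>1 else 0
    print(n,st[j],ce[j].round(1),onz(c,*ce[j],z).round(4)); return c
E
python3 - <<'E'
from h import *
rel([.5960,-.0860,.103],.1395-np.pi/2)
c=red('wrist','w3'); print(proj(c,[.596,-.086,.102]))
red('scene','s3')
E
```

```text
grasp [ 0.5955 -0.0858  0.2434] yaw_y -81.83 turn 0.17 shift mm [  0.8   0.4 140.4] z [-2.4e-03  9.0e-04 -1.0e+00] j6 1.089 t 8.5 F [ 0.4 -0.4 -0.8] w 0.0618
wrist [ 291  198   50   52 1890] [315.4 224.3] [ 0.5971 -0.0851  0.102 ]
[316.38916191 225.84124793]
scene [287 237  13  14 137] [293.2 243.3] [ 0.5994 -0.0849  0.102 ]
```

View pics/w3.png

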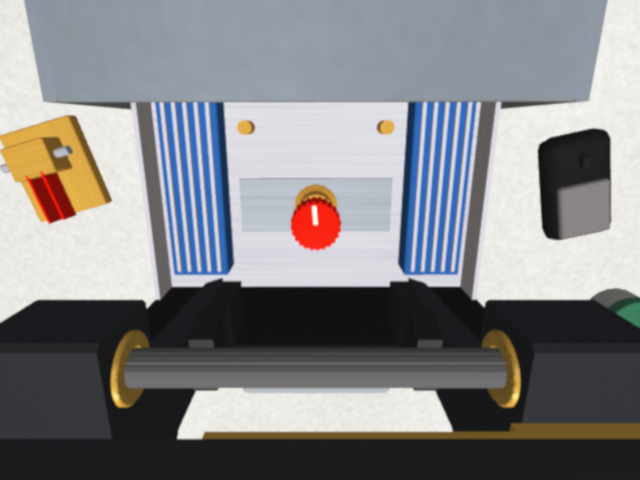

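The wrist view has the head centred at (316,224) with its line pointing up-image, as predicted. I go down and grip.

>>> arm_command --deltas '[{"tx":0.001,"ty":0,"tz":0.02,"turn":0},{"tx":0,"ty":0,"tz":0.02,"turn":0},{"tx":0,"ty":0,"tz":0.02,"turn":0},{"tx":0,"ty":0,"tz":0.02,"turn":0},{"tx":0,"ty":0,"tz":0.02,"turn":0},{"tx":0,"ty":0,"tz":0.02,"turn":0},{"tx":0,"ty":0,"tz":0.01,"turn":0},{"tx":0,"ty":0,"tz":0.01,"turn":0},{"tx":0,"ty":0,"tz":0,"turn":0},{"tx":0,"ty":0,"tz":0,"turn":0},{"tx":0,"ty":0,"tz":0,"turn":0}]'

```text
t: 9.52
eef_pos: [0.597, -0.0858, 0.2528]
orientation: [0.0, 0.998, 0.07, 0.001]
ft_force: [0.5, 0.8, -0.5]
width: 0.0616
gripper_force: 0.0
```

>>> arm_command --deltas '[{"tx":0,"ty":0,"tz":0,"turn":0},{"tx":0,"ty":0,"tz":0,"turn":0},{"tx":0,"ty":0,"tz":0,"turn":0},{"tx":0,"ty":0,"tz":0,"turn":0},{"tx":0,"ty":0,"tz":0,"turn":0},{"tx":0,"ty":0,"tz":0,"turn":0}]' --gripper 1 --grip_force 15

```text
t: 10.02
eef_pos: [0.5968, -0.0857, 0.252]
orientation: [0.0, 0.998, 0.07, 0.0]
ft_force: [-0.3, -0.1, 1.4]
width: 0.0355
gripper_force: 15.0
```

Run:
```python
from h import *
rel([.5960,-.0860,.103],.1395-np.pi/2)
c=red('wrist','w4'); red('scene','s4')
```

```text
grasp [ 0.5968 -0.0857  0.105 ] yaw_y -82.01 turn -0.01 shift mm [-0.9  0.1  2. ] z [ 4.e-04 -1.e-04 -1.e+00] j6 1.093 t 10.0167 F [-0.3 -0.1  1.4] w 0.0355
wrist [ 268  259   96   90 6785] [315.  308.1] [ 0.6013 -0.0847  0.102 ]
scene [287 242  14   9  73] [293.7 246.2] [ 0.6082 -0.084   0.102 ]
```

View pics/w4.png

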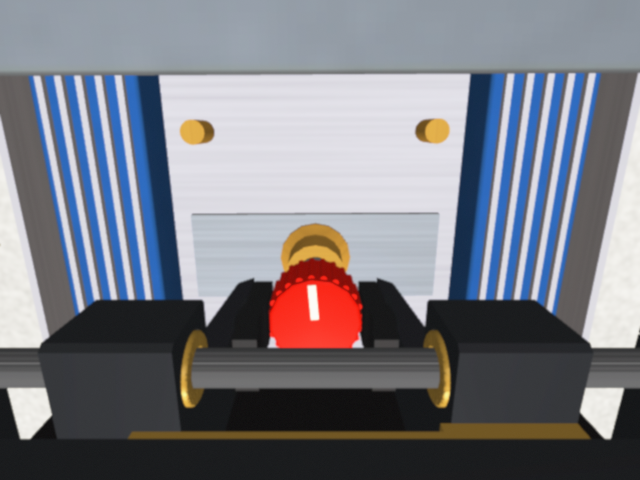

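The wrist view shows the head gripped evenly between the pads at (315,308), with its line at (313,302). I turn back 40°, release, and check whether it has dropped.

>>> arm_command --deltas '[{"tx":0,"ty":0,"tz":-0.0001,"turn":-5},{"tx":0,"ty":0,"tz":-0.0001,"turn":-5},{"tx":0,"ty":0,"tz":-0.0001,"turn":-5},{"tx":0,"ty":0,"tz":-0.0001,"turn":-5},{"tx":0,"ty":0,"tz":-0.0001,"turn":-5},{"tx":0,"ty":0,"tz":-0.0001,"turn":-5},{"tx":0,"ty":0,"tz":-0.0001,"turn":-5},{"tx":0,"ty":0,"tz":-0.0001,"turn":-5},{"tx":0,"ty":0,"tz":0,"turn":0},{"tx":0,"ty":0,"tz":0,"turn":0}]'

```text
t: 10.95
eef_pos: [0.5966, -0.0853, 0.2526]
orientation: [-0.001, 0.914, 0.406, -0.0]
ft_force: [-2.2, 5.5, 3.2]
width: 0.0358
gripper_force: 15.0
```

```bash
cat >> h.py <<'E'
def line(f):
    c=red('wrist',f);h=cv2.cvtColor(c['pixels'],cv2.COLOR_BGR2HSV)
    rd=(((h[...,0]<8)|(h[...,0]>172))&(h[...,1]>120)&(h[...,2]>50)).astype(np.uint8);rd[:, :250]=0;rd[:,380:]=0
    hull=np.zeros_like(rd);p=cv2.findNonZero(rd);cv2.fillConvexPoly(hull,cv2.convexHull(p),1)
    m=((h[...,1]<90)&(h[...,2]>130)).astype(np.uint8)&hull; k,l,st,ce=cv2.connectedComponentsWithStats(m)
    for j in range(1,k):
        if st[j,4]>20:
            v=cv2.fitLine(cv2.findNonZero((l==j).astype(np.uint8)),2,0,.01,.01).ravel();print('white',st[j],ce[j].round(1),'ang',np.degrees(np.arctan2(v[1],v[0])).round(1))
E
python3 - <<'E'
from h import *
rel([.5968,-.0857,.105],.1395-np.pi/2)
line('w5')
E
```

```text
grasp [ 0.5965 -0.0852  0.1056] yaw_y -42.15 turn 39.86 shift mm [0.3 0.6 0.6] z [-7.e-04  9.e-04 -1.e+00] j6 0.397 t 10.95 F [-2.2  5.5  3.2] w 0.0358
wrist [ 268  258   95   91 6819] [314.5 307.8] [ 0.5991 -0.0812  0.102 ]
white [307 285  11  35 291] [312.  301.8] ang 84.2
```

>>> arm_command --deltas '[{"tx":0,"ty":0,"tz":0,"turn":0},{"tx":0,"ty":0,"tz":0,"turn":0},{"tx":0,"ty":0,"tz":0,"turn":0},{"tx":0,"ty":0,"tz":0,"turn":0},{"tx":0,"ty":0,"tz":0,"turn":0}]' --gripper 0

```text
t: 11.42
eef_pos: [0.5968, -0.086, 0.2525]
orientation: [0.0, 0.914, 0.406, -0.0]
ft_force: [-0.3, -0.1, -0.3]
width: 0.0441
gripper_force: 0.0
```

Run:
```python
from h import *
rel([.5968,-.0857,.105],.1395-np.pi/2)
line('w6'); red('scene','s6')
```

```text
grasp [ 0.5968 -0.086   0.1055] yaw_y -42.05 turn 39.96 shift mm [ 0.  -0.3  0.5] z [ 1.e-04 -3.e-04 -1.e+00] j6 0.395 t 11.4167 F [-0.3 -0.1 -0.3] w 0.0441
wrist [ 262  257   99   92 6813] [312.2 307.6] [ 0.5989 -0.0813  0.102 ]
white [305 284  11  35 293] [309.8 301. ] ang 84.6
white [263 295   6  16  25] [265.4 303.5] ang -71.9
scene [294 241   6   9  32] [296.9 245.8] [ 0.6078 -0.0751  0.102 ]
```

It turned with the fingers but has not dropped. I grip again and turn back another 35°.

>>> arm_command --deltas '[{"tx":0,"ty":0,"tz":0,"turn":0},{"tx":0,"ty":0,"tz":0,"turn":0},{"tx":0,"ty":0,"tz":0,"turn":0},{"tx":0,"ty":0,"tz":0,"turn":0},{"tx":0,"ty":0,"tz":-0.0001,"turn":-5},{"tx":0,"ty":0,"tz":-0.0001,"turn":-5},{"tx":0,"ty":0,"tz":-0.0001,"turn":-5},{"tx":0,"ty":0,"tz":-0.0001,"turn":-5},{"tx":0,"ty":0,"tz":-0.0001,"turn":-5},{"tx":0,"ty":0,"tz":-0.0001,"turn":-5},{"tx":0,"ty":0,"tz":-0.0001,"turn":-5},{"tx":0,"ty":0,"tz":0,"turn":0},{"tx":0,"ty":0,"tz":0,"turn":0}]' --gripper 1

```text
t: 12.6
eef_pos: [0.5965, -0.0854, 0.2531]
orientation: [-0.001, 0.75, 0.662, -0.0]
ft_force: [-3.5, 4.2, 1.2]
width: 0.0359
gripper_force: 15.0
```

>>> arm_command --deltas '[{"tx":0,"ty":0,"tz":0,"turn":0},{"tx":0,"ty":0,"tz":0,"turn":0},{"tx":0,"ty":0,"tz":0,"turn":0},{"tx":0,"ty":0,"tz":0,"turn":0},{"tx":0,"ty":0,"tz":0,"turn":0}]' --gripper 0

```text
t: 13.02
eef_pos: [0.5968, -0.0859, 0.2533]
orientation: [0.0, 0.749, 0.662, 0.0]
ft_force: [-0.1, 0.5, -0.2]
width: 0.0439
gripper_force: 0.0
```

Run:
```python
from h import *
rel([.5968,-.0857,.105],.1395-np.pi/2)
line('w7')
```

```text
grasp [ 0.5969 -0.0859  0.1063] yaw_y -7.06 turn 74.95 shift mm [-0.1 -0.3  1.3] z [ 4.e-04 -3.e-04 -1.e+00] j6 -0.216 t 13.0167 F [-0.1  0.5 -0.2] w 0.0439
wrist [ 262  255   99   94 6960] [312.2 306.2] [ 0.5962 -0.0805  0.102 ]
white [305 282  11  35 294] [309.9 298.9] ang 84.2
white [263 293   6  16  23] [265.4 301.2] ang -71.5
```

>>> arm_command --deltas '[{"tx":0,"ty":0,"tz":0,"turn":0},{"tx":0,"ty":0,"tz":0,"turn":0},{"tx":0,"ty":0,"tz":0,"turn":0},{"tx":0,"ty":0,"tz":0,"turn":0},{"tx":0,"ty":0,"tz":-0.0001,"turn":-5},{"tx":0,"ty":0,"tz":-0.0001,"turn":-5},{"tx":0,"ty":0,"tz":-0.0001,"turn":-5},{"tx":0,"ty":0,"tz":-0.0001,"turn":-5},{"tx":0,"ty":0,"tz":-0.0001,"turn":-5},{"tx":0,"ty":0,"tz":-0.0001,"turn":-5},{"tx":0,"ty":0,"tz":-0.0001,"turn":-5},{"tx":0,"ty":0,"tz":0,"turn":0},{"tx":0,"ty":0,"tz":0,"turn":0}]' --gripper 1

```text
t: 14.15
eef_pos: [0.5966, -0.0857, 0.2535]
orientation: [-0.001, 0.516, 0.856, -0.0]
ft_force: [-1.8, 0.8, -2.7]
width: 0.0354
gripper_force: 15.0
```

>>> arm_command --deltas '[{"tx":0,"ty":0,"tz":0,"turn":0},{"tx":0,"ty":0,"tz":0,"turn":0},{"tx":0,"ty":0,"tz":0,"turn":0},{"tx":0,"ty":0,"tz":0,"turn":0},{"tx":0,"ty":0,"tz":0,"turn":0}]' --gripper 0

```text
t: 14.57
eef_pos: [0.5968, -0.0858, 0.2542]
orientation: [0.0, 0.515, 0.857, 0.0]
ft_force: [0.9, 0.8, -0.4]
width: 0.044
gripper_force: 0.0
```

Run:
```python
from h import *
rel([.5968,-.0857,.105],.1395-np.pi/2)
line('w8')
```

```text
grasp [ 0.5969 -0.0858  0.1072] yaw_y 27.96 turn 109.97 shift mm [-0.1 -0.1  2.2] z [ 6.e-04 -2.e-04 -1.e+00] j6 -0.827 t 14.5667 F [ 0.9  0.8 -0.4] w 0.044
wrist [ 268  250   93   99 6709] [313.6 300.6] [ 0.593  -0.0797  0.102 ]
white [307 273  11  34 280] [311.7 289.7] ang 84.7
```

The line moved up 9 px and the held load read −2.7 N before release, so it looks dropped. I check the height numerically.

Run:
```python
from h import *
# line row -> head-top height: line centre at same tool-frame xy in all, find z so that it reprojects
P={'w5':(312,301.8),'w6':(309.8,301),'w7':(309.9,298.9),'w8':(311.7,289.7)}
ax=np.array([.5965,-.0857])
for f,(u,v) in P.items():
  c=dict(np.load(f'pics/{f}.npz'))
  # radius of line centre from axis found from w6 assuming z=.102
  best=[]
  up=c['T'][:3,1];d=np.array([up[0],up[1]]);d/=np.linalg.norm(d)
  for r in(.004,.006,.008):
    zs=np.arange(.085,.112,.0002);e=[abs(proj(c,[*(ax+d*r),z])[1]-v) for z in zs];best.append(zs[int(np.argmin(e))].round(4))
  print(f,best)
```

```text
w5 [np.float64(0.0946), np.float64(0.0988), np.float64(0.1028)]
w6 [np.float64(0.0946), np.float64(0.0986), np.float64(0.1028)]
w7 [np.float64(0.0934), np.float64(0.0976), np.float64(0.1018)]
w8 [np.float64(0.0852), np.float64(0.0898), np.float64(0.0942)]
```

```bash
python3 -c "
import cv2,numpy as np
a=[cv2.imread(f'pics/{f}.png')[200:400,220:410] for f in('w7','w8')]
cv2.imwrite('pics/c1.png',cv2.resize(np.hstack(a),None,fx=2,fy=2))"
```

```text
(no output)
```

View pics/c1.png

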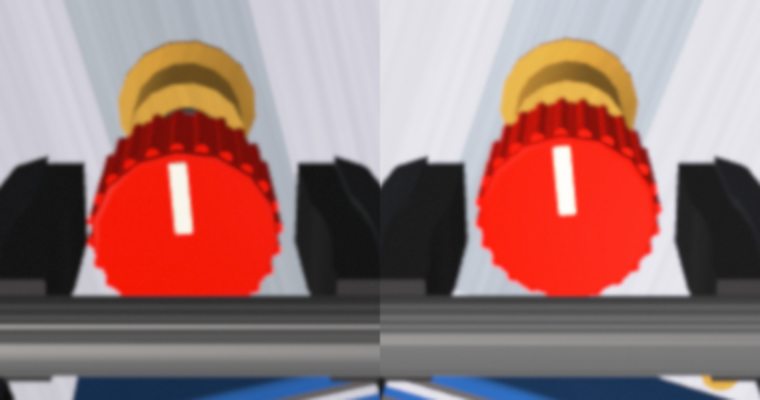

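The crops show the head about 7.5 mm lower over the boss, so the bolt has dropped after roughly 110° of back turn. I now do two forward strokes of 180°, rewinding with the fingers open in between.

>>> arm_command --deltas '[{"tx":0,"ty":0,"tz":0,"turn":0},{"tx":0,"ty":0,"tz":0,"turn":-7},{"tx":0,"ty":0,"tz":0,"turn":-7},{"tx":0,"ty":0,"tz":0,"turn":-7},{"tx":0,"ty":0,"tz":0,"turn":-7},{"tx":0,"ty":0,"tz":0,"turn":-7},{"tx":0,"ty":0,"tz":0,"turn":-7},{"tx":0,"ty":0,"tz":0,"turn":-7},{"tx":0,"ty":0,"tz":0,"turn":-7},{"tx":0,"ty":0,"tz":0,"turn":-7},{"tx":0,"ty":0,"tz":0,"turn":-7},{"tx":0,"ty":0,"tz":0.003,"turn":0},{"tx":0,"ty":0,"tz":0.003,"turn":0},{"tx":0,"ty":0,"tz":0.003,"turn":0},{"tx":0,"ty":0,"tz":0,"turn":0},{"tx":0,"ty":0,"tz":0,"turn":0}]' --gripper -0.15

```text
t: 15.95
eef_pos: [0.5967, -0.0857, 0.2446]
orientation: [-0.0, -0.069, 0.998, 0.0]
ft_force: [-0.3, -0.6, 0.8]
width: 0.0507
gripper_force: 0.0
```

Run:
```python
from h import *
rel([.5968,-.0857,.0985],.1395+np.pi/2)
line('w9')
```

```text
grasp [ 0.5966 -0.0857  0.0976] yaw_y 97.89 turn -0.1 shift mm [-0.2 -0.  -0.9] z [-6.e-04  2.e-04 -1.e+00] j6 -2.047 t 15.95 F [-0.3 -0.6  0.8] w 0.0507
wrist [ 266  256   99   93 7021] [314.1 306.2] [ 0.5874 -0.0869  0.102 ]
white [319 303  38  21 319] [337.3 313.4] ang -22.2
```

>>> arm_command --deltas '[{"tx":0,"ty":0,"tz":0,"turn":0},{"tx":0,"ty":0,"tz":0,"turn":0},{"tx":0,"ty":0,"tz":0,"turn":0},{"tx":0,"ty":0,"tz":0,"turn":0},{"tx":0,"ty":0,"tz":0,"turn":0},{"tx":0,"ty":0,"tz":0.0001,"turn":6},{"tx":0,"ty":0,"tz":0.0001,"turn":6},{"tx":0,"ty":0,"tz":0.0001,"turn":6},{"tx":0,"ty":0,"tz":0.0001,"turn":6},{"tx":0,"ty":0,"tz":0.0001,"turn":6},{"tx":0,"ty":0,"tz":0.0001,"turn":6},{"tx":0,"ty":0,"tz":0.0001,"turn":6},{"tx":0,"ty":0,"tz":0.0001,"turn":6},{"tx":0,"ty":0,"tz":0.0001,"turn":6},{"tx":0,"ty":0,"tz":0.0001,"turn":6},{"tx":0,"ty":0,"tz":0.0003,"turn":6},{"tx":0,"ty":0,"tz":0.0003,"turn":6},{"tx":0,"ty":0,"tz":0,"turn":0}]' --gripper 1 --grip_force 20

```text
t: 17.5
eef_pos: [0.5967, -0.086, 0.2436]
orientation: [0.0, 0.532, 0.847, -0.0]
ft_force: [-1.2, -1.8, 2.1]
width: 0.0355
gripper_force: 20.0
```

Run:
```python
from h import *
rel([.5968,-.0857,.0985],.1395+np.pi/2)
line('w10')
```

```text
grasp [ 0.5966 -0.0861  0.0966] yaw_y 25.77 turn -72.23 shift mm [-0.2  0.4 -1.9] z [-1.e-04 -7.e-04 -1.e+00] j6 -0.789 t 17.5 F [-1.2 -1.8  2.1] w 0.0355
wrist [ 267  256   97   93 7120] [313.3 306. ] [ 0.5916 -0.0771  0.102 ]
white [318 303  38  21 329] [336.7 312.8] ang -22.4
```

>>> arm_command --deltas '[{"tx":0,"ty":0,"tz":0.0001,"turn":6},{"tx":0,"ty":0,"tz":0.0001,"turn":6},{"tx":0,"ty":0,"tz":0.0001,"turn":6},{"tx":0,"ty":0,"tz":0.0001,"turn":6},{"tx":0,"ty":0,"tz":0.0001,"turn":6},{"tx":0,"ty":0,"tz":0.0001,"turn":6},{"tx":0,"ty":0,"tz":0.0001,"turn":6},{"tx":0,"ty":0,"tz":0.0001,"turn":6},{"tx":0,"ty":0,"tz":0.0001,"turn":6},{"tx":0,"ty":0,"tz":0.0001,"turn":6},{"tx":0,"ty":0,"tz":0.0001,"turn":6},{"tx":0,"ty":0,"tz":0.0001,"turn":6},{"tx":0,"ty":0,"tz":0.0001,"turn":6},{"tx":0,"ty":0,"tz":0.0001,"turn":6},{"tx":0,"ty":0,"tz":0.0001,"turn":6},{"tx":0,"ty":0,"tz":0.0002,"turn":6},{"tx":0,"ty":0,"tz":0.0002,"turn":6},{"tx":0,"ty":0,"tz":0.0002,"turn":6},{"tx":0,"ty":0,"tz":0,"turn":0},{"tx":0,"ty":0,"tz":0,"turn":0}]'

```text
t: 19.22
eef_pos: [0.5966, -0.0857, 0.2414]
orientation: [-0.0, 0.997, 0.072, -0.0]
ft_force: [-2.6, -0.9, 4.1]
width: 0.0353
gripper_force: 20.0
```

Run:
```python
from h import *
rel([.5968,-.0857,.095],.1395+np.pi/2)
line('w11')
```

```text
grasp [ 0.5966 -0.0857  0.0944] yaw_y -81.72 turn -179.71 shift mm [-0.2 -0.  -0.6] z [-3.e-04  1.e-04 -1.e+00] j6 1.087 t 19.2167 F [-2.6 -0.9  4.1] w 0.0353
wrist [ 267  257   97   92 7081] [313.9 306.4] [ 0.6069 -0.0834  0.102 ]
white [319 303  38  21 320] [337.2 313.2] ang -22.4
white [270 338   8   9  21] [274.  341.6] ang 50.3
```

>>> arm_command --deltas '[{"tx":0,"ty":0,"tz":0,"turn":0},{"tx":0,"ty":0,"tz":0,"turn":0},{"tx":0,"ty":0,"tz":0,"turn":0},{"tx":0,"ty":0,"tz":0,"turn":0},{"tx":0,"ty":0,"tz":0,"turn":-6},{"tx":0,"ty":0,"tz":0,"turn":-7},{"tx":0,"ty":0,"tz":0,"turn":-7},{"tx":0,"ty":0,"tz":0,"turn":-7},{"tx":0,"ty":0,"tz":0,"turn":-7},{"tx":0,"ty":0,"tz":0,"turn":-7},{"tx":0,"ty":0,"tz":0,"turn":-7},{"tx":0,"ty":0,"tz":0,"turn":-7},{"tx":0,"ty":0,"tz":0,"turn":-7},{"tx":0,"ty":0,"tz":0,"turn":-7},{"tx":0,"ty":0,"tz":0,"turn":-7},{"tx":0,"ty":0,"tz":0,"turn":-7},{"tx":0,"ty":0,"tz":0,"turn":-7},{"tx":0,"ty":0,"tz":0,"turn":0}]' --gripper -0.15

```text
t: 20.77
eef_pos: [0.5968, -0.0857, 0.2411]
orientation: [-0.0, 0.654, 0.756, 0.0]
ft_force: [-0.6, -0.1, -0.1]
width: 0.0508
gripper_force: 0.0
```

Run:
```python
from h import *
rel([.5968,-.0857,.095],.1395+np.pi/2)
line('w12')
```

```text
grasp [ 0.5968 -0.0857  0.0941] yaw_y 8.27 turn -89.73 shift mm [-0.   0.  -0.9] z [ 0.e+00  1.e-04 -1.e+00] j6 -0.483 t 20.7667 F [-0.6 -0.1 -0.1] w 0.0508
wrist [ 267  258   98   91 7050] [315.2 306.3] [ 0.595  -0.0745  0.102 ]
white [315 327  17  21 188] [322.8 337.5] ang 60.4
```

>>> arm_command --deltas '[{"tx":0,"ty":0,"tz":-0.001,"turn":-6},{"tx":0,"ty":0,"tz":0,"turn":-7},{"tx":0,"ty":0,"tz":0,"turn":-7},{"tx":0,"ty":0,"tz":0,"turn":-7},{"tx":0,"ty":0,"tz":0,"turn":-7},{"tx":0,"ty":0,"tz":0,"turn":-7},{"tx":0,"ty":0,"tz":0,"turn":-7},{"tx":0,"ty":0,"tz":0,"turn":-7},{"tx":0,"ty":0,"tz":0,"turn":-7},{"tx":0,"ty":0,"tz":0,"turn":-7},{"tx":0,"ty":0,"tz":0,"turn":-7},{"tx":0,"ty":0,"tz":0,"turn":-7},{"tx":0,"ty":0,"tz":0,"turn":-7},{"tx":0,"ty":0,"tz":0,"turn":0},{"tx":0,"ty":0,"tz":0,"turn":0}]'

```text
t: 22.07
eef_pos: [0.5968, -0.0857, 0.2422]
orientation: [0.0, -0.067, 0.998, 0.0]
ft_force: [0.2, -0.3, -0.6]
width: 0.0507
gripper_force: 0.0
```

>>> arm_command --deltas '[{"tx":0,"ty":0,"tz":0,"turn":0},{"tx":0,"ty":0,"tz":0,"turn":0},{"tx":0,"ty":0,"tz":0,"turn":0},{"tx":0,"ty":0,"tz":0,"turn":0},{"tx":0,"ty":0,"tz":0,"turn":0},{"tx":0,"ty":0,"tz":0.0001,"turn":6},{"tx":0,"ty":0,"tz":0.0001,"turn":6},{"tx":0,"ty":0,"tz":0.0001,"turn":6},{"tx":0,"ty":0,"tz":0.0001,"turn":6},{"tx":0,"ty":0,"tz":0.0001,"turn":6},{"tx":0,"ty":0,"tz":0.0001,"turn":6},{"tx":0,"ty":0,"tz":0.0001,"turn":6},{"tx":0,"ty":0,"tz":0.0001,"turn":6},{"tx":0,"ty":0,"tz":0.0001,"turn":6},{"tx":0,"ty":0,"tz":0.0001,"turn":6},{"tx":0,"ty":0,"tz":0.0001,"turn":6},{"tx":0,"ty":0,"tz":0.0001,"turn":6},{"tx":0,"ty":0,"tz":0,"turn":0}]' --gripper 1

```text
t: 23.57
eef_pos: [0.5968, -0.0856, 0.2409]
orientation: [-0.0, 0.532, 0.847, 0.0]
ft_force: [1.4, 1.7, -1.3]
width: 0.035
gripper_force: 20.0
```

>>> arm_command --deltas '[{"tx":0,"ty":0,"tz":0.0001,"turn":6},{"tx":0,"ty":0,"tz":0.0001,"turn":6},{"tx":0,"ty":0,"tz":0.0001,"turn":6},{"tx":0,"ty":0,"tz":0.0001,"turn":6},{"tx":0,"ty":0,"tz":0.0001,"turn":6},{"tx":0,"ty":0,"tz":0.0001,"turn":6},{"tx":0,"ty":0,"tz":0.0001,"turn":6},{"tx":0,"ty":0,"tz":0.0001,"turn":6},{"tx":0,"ty":0,"tz":0.0001,"turn":6},{"tx":0,"ty":0,"tz":0.0002,"turn":6},{"tx":0,"ty":0,"tz":0.0002,"turn":6},{"tx":0,"ty":0,"tz":0.0002,"turn":6},{"tx":0,"ty":0,"tz":0.0002,"turn":6},{"tx":0,"ty":0,"tz":0.0002,"turn":6},{"tx":0,"ty":0,"tz":0.0002,"turn":6},{"tx":0,"ty":0,"tz":0.0002,"turn":6},{"tx":0,"ty":0,"tz":0.0002,"turn":6},{"tx":0,"ty":0,"tz":0.0002,"turn":6},{"tx":0,"ty":0,"tz":0,"turn":0},{"tx":0,"ty":0,"tz":0,"turn":0}]'

```text
t: 25.23
eef_pos: [0.5969, -0.0857, 0.2387]
orientation: [0.0, 0.997, 0.072, 0.001]
ft_force: [2.5, 1.5, 1.7]
width: 0.0354
gripper_force: 20.0
```

>>> arm_command --deltas '[{"tx":0,"ty":0,"tz":0,"turn":0},{"tx":0,"ty":0,"tz":0,"turn":0},{"tx":0,"ty":0,"tz":0,"turn":0},{"tx":0,"ty":0,"tz":0,"turn":0},{"tx":0,"ty":0,"tz":0,"turn":0},{"tx":0,"ty":0,"tz":0,"turn":0}]'

```text
t: 25.73
eef_pos: [0.5968, -0.0857, 0.2386]
orientation: [0.0, 0.998, 0.07, 0.0]
ft_force: [3.5, 1.1, 3.4]
width: 0.0353
gripper_force: 20.0
```

Run:
```python
from h import *
rel([.5968,-.0857,.095],.1395-np.pi/2)
line('w13');snap('top','t3')
```

```text
grasp [ 0.5969 -0.0857  0.0916] yaw_y -81.99 turn 0.02 shift mm [-0.1 -0.  -3.4] z [ 7.e-04 -1.e-04 -1.e+00] j6 1.092 t 25.7333 F [3.5 1.1 3.4] w 0.0353
wrist [ 267  257   97   92 7021] [315.9 305.7] [ 0.6091 -0.0839  0.102 ]
white [276 322  36  20 308] [293.4 331.5] ang -22.6
```

View pics/w13.png

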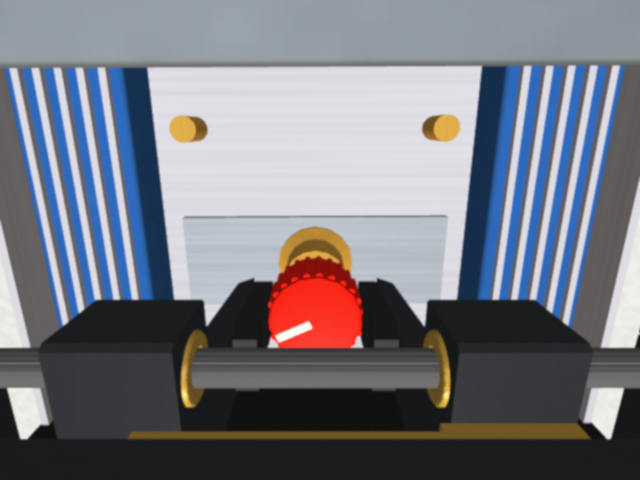

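Run:
```python
from h import *
ax=np.array([.5968,-.0857])
for f in['w3','w4','w5','w6','w7','w8','w9','w10','w11','w12','w13']:
  c=dict(np.load(f'pics/{f}.npz'));h=cv2.cvtColor(c['pixels'],cv2.COLOR_BGR2HSV)
  m=((h[...,0]<8)|(h[...,0]>172))&(h[...,1]>120)&(h[...,2]>40); m[:,:285]=0;m[:,345:]=0
  # red top row at median of central columns = rear bottom rim; boss mouth check
  cols=[np.argmax(m[:,u]) for u in range(308,322)]; v=np.median(cols)
  d=-c['T'][:2,2]*0+c['T'][:2,1];d=d/np.linalg.norm(d)
  zs=np.arange(.05,.1,.0002);e=[abs(proj(c,[*(ax+d*.018),z])[1]-v) for z in zs]
  print(f,v,'bottom z',zs[int(np.argmin(e))].round(4),'camz',c['T'][2,3].round(4))
```

```text
w3 199.0 bottom z 0.0964 camz 0.3703
w4 259.0 bottom z 0.0844 camz 0.2321
w5 259.0 bottom z 0.0836 camz 0.2327
w6 259.0 bottom z 0.0846 camz 0.2325
w7 256.0 bottom z 0.0812 camz 0.2334
w8 251.0 bottom z 0.0748 camz 0.2342
w9 258.0 bottom z 0.0746 camz 0.2247
w10 258.0 bottom z 0.074 camz 0.2236
w11 258.0 bottom z 0.0734 camz 0.2214
w12 259.0 bottom z 0.072 camz 0.2212
w13 258.5 bottom z 0.07 camz 0.2187
```

The line on the head turned back about 110° and then a full turn forward, the head is clearly lower and held evenly, and the drawer is still open. I hand the job in.

```bash
python3 -c "
from h import *
print(workorder.close_job())"
```

```text
the job is handed in; nothing more can be done
None
```

I handed the job in with the drawer fully open, the bolt dropped after about 110° of back turn and then one full turn forward, and its head held still at 20 N; the depth in the thread (about −13 to −14 mm) is inferred from the turn angle, with only rough camera confirmation, and no verdict came back.

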